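Index the test-piece turntable to the gauge and start the reading

TASK

Push the turntable round by its spokes with a fingertip until the slim pin-shaped test piece, the one with a broad foot, is centred in front of the gauge's stylus, then press the round button on the reading unit fully down and let it go. Do not touch the test pieces or the gauge stand, do not push on the disc itself, do not press the button before the piece is in place, and leave the other things on the table where they are.

Things in the scene. Friction and masses are not known exactly. Their poses are not given: they have to be found in the camera images.
- turntable (a joint): Turntable's turning angle about its upright axis, rad; 0 at the start, grows counter-clockwise seen from above. It has no detents, about 0.18 N m of friction (1.7 N at the spokes), stops at once when no longer pushed, stays where it is left, and can turn a full turn either way from its start.
- hub (a point): Point on the turntable's upright axis at the top face of its disc, 52 mm above the work surface. The disc is dark steel, 150 mm across and 14 mm thick, on a round grey base 156 mm across. Its top face has three round pockets, rims 3 mm high, centres 48 mm from the axis and 120 deg apart; each pocket lies half-way between two spokes.
- spoke0_end (a point): Centre of the outer end of one of the three equal plain steel spokes, 12 mm thick, 120 deg apart, that stick out level and straight from the turntable's disc and turn with it: 132 mm from the turning axis, 45 mm above the work surface. The spoke is free from the disc's edge (75 mm from the axis) to this end, with room for a finger below it and beside it.
- spoke1_end (a point): Centre of the outer end of one of the three equal plain steel spokes, 12 mm thick, 120 deg apart, that stick out level and straight from the turntable's disc and turn with it: 132 mm from the turning axis, 45 mm above the work surface. The spoke is free from the disc's edge (75 mm from the axis) to this end, with room for a finger below it and beside it.
- spoke2_end (a point): Centre of the outer end of one of the three equal plain steel spokes, 12 mm thick, 120 deg apart, that stick out level and straight from the turntable's disc and turn with it: 132 mm from the turning axis, 45 mm above the work surface. The spoke is free from the disc's edge (75 mm from the axis) to this end, with room for a finger below it and beside it.
- pin_piece_mid (a point): Point half-way up the axis of the stepped steel test piece: a slim upright pin 17 mm across on a broad round foot 38 mm across and 8 mm thick, 36 mm tall in all. It stands loose in one of the pockets (about 2 mm of play); this point is at rest 70 mm above the work surface, the top at 88 mm.
- hex_block_mid (a point): Centre of the plain six-sided steel test piece, 38 mm across corners, 28 mm tall, standing loose in another pocket; top 80 mm above the surface.
- round_block_mid (a point): Centre of the plain round steel test piece, 36 mm across, 28 mm tall, standing loose in the third pocket; top 80 mm above the surface.
- stand: Gauge stand beside the turntable: a steel column 26 mm thick and 180 mm tall on a grey foot, 205 mm from the turning axis, on the side away from the robot; a black head and a level steel stylus reach from it towards the axis, 68 mm above the surface, so that spokes pass underneath. The body's origin lies on the turntable's axis at the surface; its +x points from there to the column. It is fixed.
- stylus_tip (a point): Inner end of the stylus, 80 mm from the turning axis, 68 mm above the work surface.
- aim (a point): Where the middle of a test piece lies when it is centred in front of the stylus: on the line from the stylus tip to the turning axis, 48 mm from the axis, 70 mm above the surface.
- button (a joint): Travel of the round grey push button, m: 0 up, 0.006 fully down; a spring takes it back up; fully down takes 4 N. The button counts as pressed beyond 0.004.
- button_top (a point): Centre of the top face of the round push button, 28 mm across, in a black housing on a white reading unit 100 x 120 x 45 mm that stands right of the turntable; it is pressed straight down.
- loupe: Bystander: black loupe, 40 mm across, 40 mm tall; origin at the middle of its underside.
- jar: Bystander: amber jar, 56 mm across, 75 mm tall; origin at the middle of its underside.
- screwdriver: Bystander: screwdriver 170 mm long, lying.
- weight: Bystander: brass weight, 40 mm across, 56 mm tall; origin at the middle of its underside.
- cup: Bystander: white cup, 70 mm across, 80 mm tall; origin at the middle of its underside.
- pin_piece: The same stepped test piece; origin at the middle of its underside.
- hex_block: The same six-sided test piece; origin at the middle of its underside.
- round_block: The same round test piece; origin at the middle of its underside.
There are look-alikes about, which are no part of the job. What is shaped like the pin_piece but blue is not meant.

How it is judged:
By the outcome, as a careful person would: the job done as asked, in the order asked, and still so for the second after the job is handed in, with the robot touching nothing.
It also fails if it takes over 64 s, if anything falls off the work surface, if the arm or the gripper's body presses on something with over 40 N, if the wrist force passes 120 N, or if a joint passes its speed limit or range.

ROBOT

A 7-joint arm with a two-finger parallel gripper is mounted at the origin on the work surface. World frame = base frame: x ahead of the robot, y to its left, z up, the work surface at z = 0. Lengths are in m, angles in degrees, forces in N, time in s.
With the tool pointing down it reaches from about 0.4 to 0.85 m from the base axis. Payload 4.5 kg.
Tool frame: the origin (TCP) lies midway between the tips of the shut fingers; the grasp point (between the pads) lies 19 mm behind it; x points along the fingers, z is the direction in which the jaws open and shut, and the axes are right-handed (so a half turn about x gives the same grasp; the last joint's range is limited). The gripper opens to 85 mm and grips with 20 to 120 N. Pads are 22 mm wide; open, the fingers measure 114 mm over their backs; the gripper's body (76 mm by 85 mm) begins 54 mm behind the grasp point. The pads swing forward as they close: fully open they stand 13 mm farther back than shut.
Start: joints at [-69.339, 39.483, -11.15, 89.685, 9.013, 51.709, -12.324], TCP at [0.201, 0.592, 0.196] pointing down, gripper open.
Joint ranges: [-172.22, 172.22], [-26.19, 119.32], [-84.43, 86.54], [7.71, 146.69], [-57.33, 237.33], [2.42, 119.75], [-152.13, 152.13]. Speed limits (degrees/s): [147.25, 147.25, 180, 180, 180, 180, 180].

INTERFACE

Orientations are given as a 3x3 rotation matrix whose columns are the frame's x, y, z axes.
In Python, from cell import robot gives the robot as it stands.
- The arm moves only by the tool servo_tool, never from a script. Its argument "motion" is one flat list of numbers, 5 for each row, row after row: the finger opening in m, from 0 to 0.0854, then the shift along the tool's x, y, z in m, then the turn about the tool's x in degrees. In form: [fingers, x, y, z, roll, fingers, x, y, z, roll, ...]. A call has 1 to 20 rows; each row is the pose to reach, as a shift and turn from the pose commanded when the call began, along the tool's axes at that moment; what a row does not reach only later rows make up. A row lasts 1/8 s, in which the tool goes at most 62.5 mm and 10.7 degrees, less where a joint would pass 70% of its speed; a pose out of reach is approached as far as the arm can. A call with a gripper value outside its range is refused whole. The fingers move at their own pace and stop on an object; "force" is the grip in N (left out, the last holds). Time passes only in rows, so rows that repeat a pose let the fingers close. It gives the time, the measured TCP pose, the force and the opening at its end, in the units of the state.
- robot.state(): the state, without advancing time (a new reading comes with each control period).
- robot.get_image(name): name is "scene" or "top"; returns a dict with "pixels" (384x512x3 uint8, blue, green, red), "fx", "fy", "cx", "cy" (pixels), "R" (3x3) and "t" (3): a world point X has camera coordinates R X + t. Camera axes: x right, y down, z forward; pixel columns grow to the right and rows downward; lengths in m; the calibration is good to about 2 mm. A picture is of the moment at which its call begins. There is no depth.
- robot.hand_in(): hands the job in, once; it reports no verdict.
The state is a dict: "time": time; "joints": joint angles; "joint_vel": joint speeds; "tau": joint torques, N m; "eef_pos": TCP position; "eef_rot": TCP orientation; "ft_force": force on the tool from outside, world axes, zero at the start; "ft_torque": the same for the moment, N m; "width": finger opening in m.
Only numpy, scipy, OpenCV 4.12 (cv2) and the standard library are available. Lean on these libraries where they do the work, as an engineer would, in place of code of your own. Each camera call takes 0.05 s, during which the arm holds its last target. There are 200 camera calls.

## Working session

There is one attempt and no reset: what is moved stays moved. The work goes in short steps, Python scripts to look and compute and a tool call to move; the robot and the scene stay as the last step left them, time stands still between calls to the robot, and variables do not carry over. Pictures are saved under pics/ and viewed, about 8 in all and at most 12, crops included, and the job is handed in when it is done.

Besides the shell and the picture viewer there is one more tool, called after "Call:" by a JSON object that holds its "api" and its "payload", one argument or row to a line. servo_tool: Moves the arm, as the interface text tells. Its arguments: {"type":"object","properties":{"motion":{"type":"array","items":{"type":"number"}},"force":{"type":"number"}},"required":["motion"]}

```bash
mkdir -p pics
cat > h.py <<'E'
import numpy as np, cv2
from cell import robot
def grab(n,f):
    i=robot.get_image(n); cv2.imwrite('pics/'+f+'.png',i['pixels']); np.savez('pics/'+f+'.npz',**{k:np.array(v) for k,v in i.items()}); return i
def load(f): return dict(np.load('pics/'+f+'.npz'))
def ray(i,u,v,z):
    R,t=np.array(i['R']),np.array(i['t']); c=-R.T@t
    d=R.T@np.array([(u-i['cx'])/i['fx'],(v-i['cy'])/i['fy'],1]); return c+d*(z-c[2])/d[2]
def proj(i,X):
    p=np.array(i['R'])@np.array(X)+np.array(i['t']); return np.array([i['fx']*p[0]/p[2]+i['cx'],i['fy']*p[1]/p[2]+i['cy']])
E
python3 - <<'E'
from h import *
for n in('top','scene'):
    i=grab(n,n+'0'); print(n,i['fx'],-np.array(i['R']).T@i['t'])
    cv2.imwrite(f'pics/{n}0b.png',cv2.resize(i['pixels'],(800,600),interpolation=cv2.INTER_CUBIC))
s=robot.state(); print(s['time'],s['eef_rot'],s['width'])
E
```

```text
top 368.04994428396697 [ 0.49027995 -0.00558626  1.06382308]
scene 437.79503468775465 [ 1.30965583 -0.56015863  0.73429413]
0.1 [[-4.03642973e-04 -9.47111571e-01  3.20904207e-01]
 [-1.62338994e-03  3.20904431e-01  9.47110189e-01]
 [-9.99998601e-01 -1.38658288e-04 -1.66706221e-03]] 0.08532356497594104
```

View pics/top0b.png

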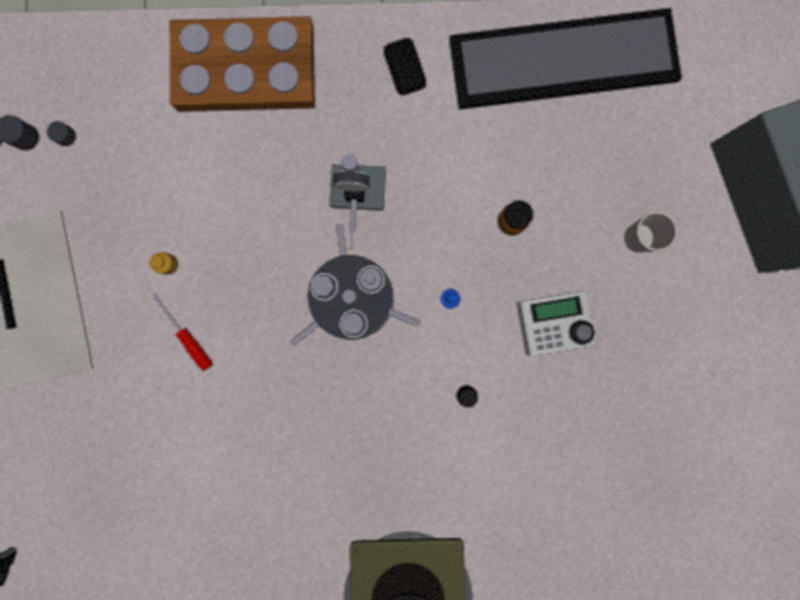

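View pics/scene0b.png

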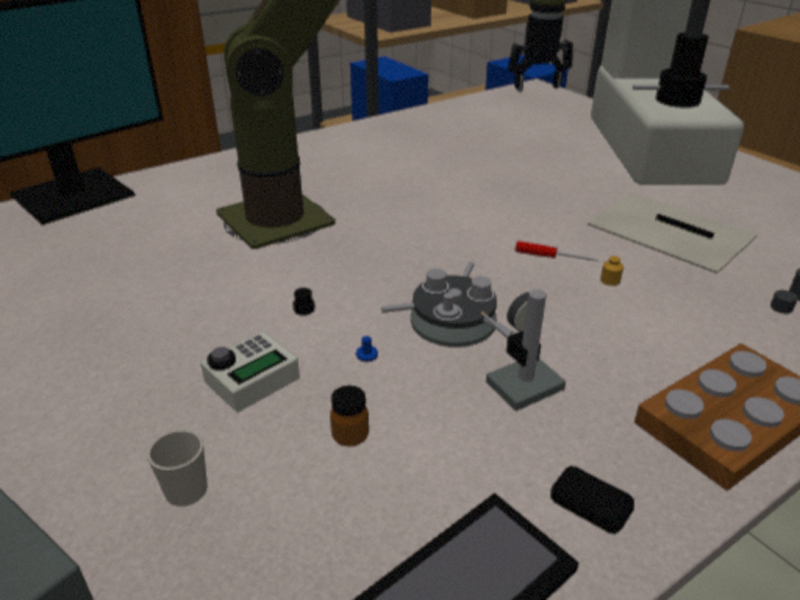

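The top view shows the turntable at about (349,297) in the 800x600 picture, with the stylus above it at (350,240) and the button at (582,332). In the scene view, the pin piece seems to be the pocket nearest the camera, at (447,308). I'll zoom in on both.

Run:
```python
from h import *
a=load('top0')['pixels'][130:235,180:290]; b=load('scene0')['pixels'][155:260,235:370]
r=lambda x:cv2.resize(x,None,fx=520/x.shape[0]*0.75,fy=520/x.shape[0]*.75,interpolation=cv2.INTER_CUBIC)
a,b=r(a),r(b); print(a.shape,b.shape); c=np.hstack([a,b])[:,:]; print(c.shape); cv2.imwrite('pics/z0.png',cv2.resize(c,(800,int(c.shape[0]*800/c.shape[1]))))
i=load('top0'); k=.64
for n,u,v,z in[('hub',349,297,.052),('P371',371,278,.08),('P323',323,287,.08),('P352',352,323,.08),('s_up',340,226,.045),('s_r',418,323,.045),('s_l',292,343,.045),('sty',351,247,.068),('btn',582,332,.055),('col',349,161,.18)]:
    print(n,ray(i,(u+.5)*k-.5,(v+.5)*k-.5,z).round(3))
```

```text
(390, 409, 3) (390, 501, 3)
(390, 910, 3)
hub [0.539 0.088 0.052]
P371 [0.57  0.047 0.08 ]
P323 [0.556 0.13  0.08 ]
P352 [0.493 0.082 0.08 ]
s_up [0.667 0.102 0.045]
s_r [ 0.49  -0.032  0.045]
s_l [0.461 0.191 0.045]
sty [0.626 0.081 0.068]
btn [ 0.467 -0.318  0.055]
col [0.745 0.071 0.18 ]
```

View pics/z0.png

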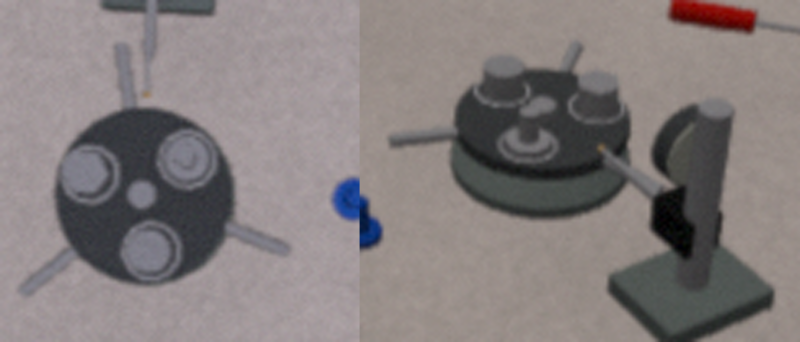

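The pin piece is in the upper-right pocket of the top view, at a bearing of about -53°. The stylus bearing is about -4.7°, so the table must turn about +49°. I'll push the right-hand spoke in +x from the robot side, moving above that spot first with the fingers shut.

Call:
{"api": "servo_tool", "payload": {
  "motion": [0, 0, -0.038, -0.026, -2, 0, 0, -0.076, -0.052, -6, 0, 0, -0.113, -0.077, -12, 0, 0, -0.15, -0.103, -18.7, 0, 0, -0.188, -0.129, -18.7, 0, 0, -0.226, -0.155, -18.7, 0, 0, -0.263, -0.18, -18.7, 0, 0, -0.301, -0.206, -18.7, 0, 0, -0.318, -0.248, -18.7, 0, 0, -0.336, -0.291, -18.7, 0, 0, -0.353, -0.333, -18.7, 0, 0, -0.371, -0.376, -18.7, 0, 0, -0.388, -0.418, -18.7, 0, 0, -0.406, -0.461, -18.7, 0, 0, -0.423, -0.503, -18.7, 0, 0, -0.423, -0.503, -18.7, 0, 0, -0.423, -0.503, -18.7]
}}

```text
time: 2.22
eef_pos: [0.4397, -0.0195, 0.1957]
eef_rot: [[-0.0, -1.0, 0.0], [0.001, 0.0, 1.0], [-1.0, 0.0, 0.001]]
ft_force: [0.1, 0.4, -0.5]
width: -0.0
```

Run:
```python
from h import *
from scipy.optimize import least_squares
i=load('top0'); p=i['pixels'].astype(int); g=p.sum(2)/3; 
# dark disc
m=((g<75)).astype(np.uint8); m[:, :180]=0; m[:,290:]=0; m[:155]=0; m[230:]=0
ys,xs=np.nonzero(m); hull=cv2.convexHull(np.c_[xs,ys].astype(np.int32)); print(cv2.fitEllipse(hull), len(xs))
e=cv2.fitEllipse(hull); H=ray(i,*e[0],.052); print('hub',H, 'diam px expect',.15*i['fx']/(1.064-.052))
# spoke centroids: deviation from background in annulus rays
bg=np.median(p[130:240,180:300].reshape(-1,3),0)
def samp(X):
    u,v=proj(i,X); return cv2.remap(p.astype(np.float32),np.float32([[u]]),np.float32([[v]]),cv2.INTER_LINEAR)[0,0]
for a0 in(6,-112,127):
    A=np.radians(np.arange(a0-14,a0+14,.5)); out=[]
    for r in(.09,.1,.11,.12):
        d=np.array([np.abs(samp([H[0]+r*np.cos(a),H[1]+r*np.sin(a),.047])-bg).sum() for a in A]); d=np.clip(d-d.max()*.4,0,None)
        out.append(np.degrees((A*d).sum()/d.sum()).round(1))
    print(a0,out)
s=robot.state(); print(s['time'],s['eef_pos'],np.round(s['eef_rot'],3),s['width'],s['ft_force'])
```

```text
((240.71600341796875, 189.79315185546875), (55.37974166870117, 93.38921356201172), 90.54076385498047) 1295
hub [0.53835392 0.03995974 0.052     ] diam px expect 54.552857354342926
6 [np.float64(3.8), np.float64(4.5), np.float64(7.1), np.float64(11.4)]
-112 [np.float64(-123.6), np.float64(-114.2), np.float64(-112.3), np.float64(-98.8)]
127 [np.float64(126.5), np.float64(122.1), np.float64(115.6), np.float64(114.1)]
2.225 [ 0.4397352  -0.01953557  0.19570027] [[-0.    -1.     0.   ]
 [ 0.001  0.     1.   ]
 [-1.     0.     0.001]] -2.2254263683643155e-05 [ 0.11758567  0.37407473 -0.47050812]
```

The blue piece got into the disc mask, so I'll narrow the mask and refit.

```bash
cat > m.py <<'E'
from h import *
def samp(i,X):
    u,v=proj(i,X); return cv2.remap(i['pixels'].astype(np.float32),np.float32([[u]]),np.float32([[v]]),cv2.INTER_LINEAR)[0,0]
def hub(i):
    g=i['pixels'].mean(2); m=(g<75).astype(np.uint8); k=np.zeros_like(m); k[158:222,192:256]=1; m*=k
    m=cv2.morphologyEx(m,cv2.MORPH_OPEN,np.ones((3,3),np.uint8)); ys,xs=np.nonzero(m)
    e=cv2.fitEllipse(cv2.convexHull(np.c_[xs,ys].astype(np.int32))); return ray(i,*e[0],.052),e
def ang(i,H,a0,r,z=.047,w=12):
    bg=np.median(i['pixels'][130:240,180:300].reshape(-1,3),0); A=np.radians(np.arange(a0-w,a0+w,.5))
    d=np.array([np.abs(samp(i,[H[0]+r*np.cos(a),H[1]+r*np.sin(a),z])-bg).sum() for a in A]); d=np.clip(d-d.max()*.4,0,None)
    return round(np.degrees((A*d).sum()/d.sum()),1)
E
python3 - <<'E'
from m import *
i=load('top0'); H,e=hub(i); print(H,e)
for a in(6,-112,127): print(a,[ang(i,H,a,r) for r in(.088,.1,.11,.12)])
print('stylus',[ang(i,H,-5,r,.07,7) for r in(.095,.105,.115,.125)])
c=ray(i,223.1,102.8,.18); print('col',np.degrees(np.arctan2(*(c-H)[1::-1])),np.hypot(*(c-H)[:2]))
E
```

```text
[0.53996261 0.08604773 0.052     ] ((223.96014404296875, 189.6745147705078), (52.48503875732422, 53.38957977294922), 117.41097259521484)
6 [np.float64(4.6), np.float64(7.3), np.float64(7.3), np.float64(3.7)]
-112 [np.float64(-112.5), np.float64(-112.4), np.float64(-112.8), np.float64(-112.1)]
127 [np.float64(125.9), np.float64(125.4), np.float64(126.6), np.float64(125.7)]
stylus [np.float64(-3.5), np.float64(-3.0), np.float64(-3.8), np.float64(-3.9)]
col -4.000624955088493 0.20590876220096133
```

Hub is at (0.540, 0.086), within a millimetre or two of the hand pick. The spokes fit to a phase of 6.8° and the stylus bearing is -4°, with the column at 206 mm against 205 mm nominal. The needed turn is about +49°. I'll descend behind the spoke and push about three quarters of the way.

Call:
{"api": "servo_tool", "payload": {
  "motion": [0, 0.03, 0, 0, 0, 0, 0.07, 0, 0, 0, 0, 0.11, 0, 0, 0, 0, 0.145, 0, 0, 0, 0, 0.162, 0, 0, 0, 0, 0.162, 0, 0, 0, 0, 0.162, -0.015, 0, 0, 0, 0.162, -0.025, 0, 0, 0, 0.162, -0.032, 0, 0, 0, 0.162, -0.039, 0, 0, 0, 0.162, -0.046, 0, 0, 0, 0.162, -0.053, 0, 0, 0, 0.162, -0.06, 0, 0, 0, 0.162, -0.067, 0, 0, 0, 0.162, -0.074, 0, 0, 0, 0.162, -0.081, 0, 0, 0, 0.162, -0.088, 0, 0, 0, 0.162, -0.095, 0, 0, 0, 0.162, -0.1, 0, 0, 0, 0.162, -0.1, 0, 0]
}}

```text
time: 4.72
eef_pos: [0.5402, -0.0202, 0.0337]
eef_rot: [[0.0, -1.0, 0.001], [0.0, 0.001, 1.0], [-1.0, -0.0, 0.0]]
ft_force: [-0.2, -0.3, -0.7]
width: 0.0003
```

Run:
```python
from h import *
a=grab('top','top1')['pixels'][110:250,150:300]; b=grab('scene','scene1')['pixels'][135:275,205:375]
c=np.hstack([a,b]); cv2.imwrite('pics/z1.png',cv2.resize(c,None,fx=2.5,fy=2.5,interpolation=cv2.INTER_CUBIC))
```

```text
(no output)
```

View pics/z1.png

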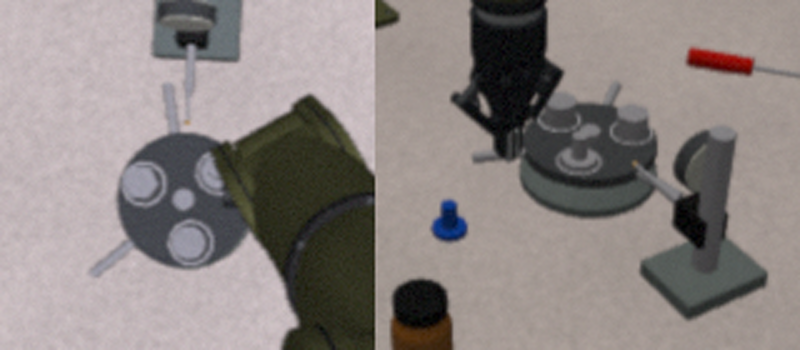

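The picture shows the table unmoved: the upper spoke is still at (170,108) and the pieces haven't shifted, although the TCP reads x=0.54. I'll check where the TCP and spoke project before moving again.

Run:
```python
from h import *
i=load('scene1'); s=robot.state(); print(s['time'],s['eef_pos'],s['ft_force'],s['ft_torque'])
H=np.array([.540,.087,0]); a=np.radians(-112.7); d=np.array([np.cos(a),np.sin(a),0])
f=6; x0,y0,w,h=225,150,120,85
im=cv2.resize(i['pixels'][y0:y0+h,x0:x0+w],None,fx=f,fy=f,interpolation=cv2.INTER_CUBIC)
def dot(X,c):
    q=(proj(i,X)-[x0,y0]+.5)*f; cv2.circle(im,tuple(int(v) for v in q),4,c,-1)
for k in(0,1,2,3): dot(s['eef_pos']+np.array([0,0,.02*k]),(0,0,255))
for r in(.08,.132): dot(H+d*r+[0,0,.045],(0,255,0))
dot(H+[0,0,.052],(255,255,0)); cv2.imwrite('pics/z2.png',im)
```

```text
4.825 [ 0.53944811 -0.02026167  0.03371182] [ 0.15396272 -0.77940061 -0.24741793] [-0.02121253  0.02003346 -0.02035527]
```

View pics/z2.png

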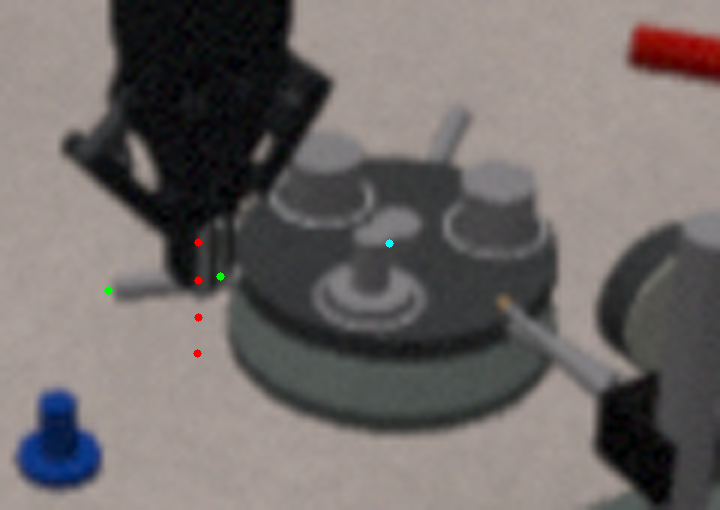

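The drawn fingertip is about 11 px from where the reported TCP projects. I'll test for a stale picture, and check the same offset in the start picture.

Run:
```python
from h import *
i=grab('scene','scene2'); j=load('scene1'); print('diff scene1 vs now',np.abs(i['pixels'].astype(int)-j['pixels']).max(), 'cam moved',np.abs(np.array(i['t'])-j['t']).max())
k=load('scene0'); d=np.abs(i['pixels'].astype(int)-k['pixels']).max(2)>60
f=5; 
def crop(im,X,col,w=70,h=85,f=5):
    c=proj(im,X); x0,y0=int(c[0]-w/2),int(c[1]-h/2)
    o=cv2.resize(im['pixels'][max(y0,0):y0+h,x0:x0+w],None,fx=f,fy=f,interpolation=cv2.INTER_CUBIC); y0=max(y0,0)
    for z in(0,.013,.035,.06):
        q=(proj(im,np.array(X)+[0,0,z])-[x0,y0]+.5)*f; cv2.circle(o,tuple(int(v) for v in q),3,(0,0,255),-1)
    return o
a=crop(k,[.201,.592,.196],0); b=crop(i,robot.state()['eef_pos'],0); print(a.shape,b.shape)
n=min(a.shape[0],b.shape[0]); cv2.imwrite('pics/z3.png',np.hstack([a[:n],b[:n]]))
print(robot.state()['eef_pos'],robot.state()['joints'])
```

```text
diff scene1 vs now 35 cam moved 0.0
(425, 350, 3) (425, 350, 3)
[ 0.53936423 -0.02025936  0.03373786] [  5.51088486  48.0871346  -13.84451152 111.28042679  26.27317616
  23.72241786  61.82126123]
```

View pics/z3.png

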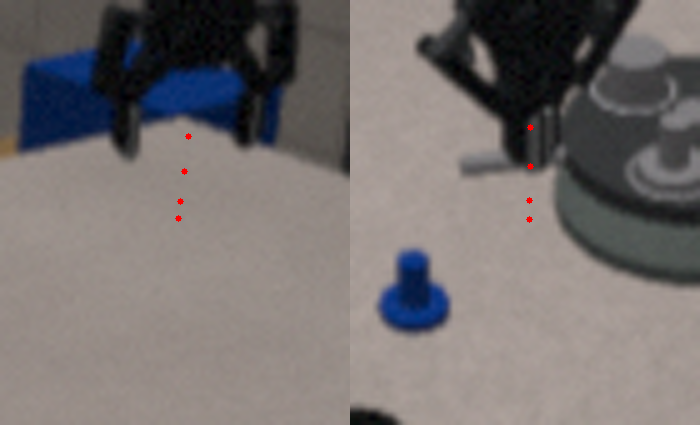

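The picture isn't stale. In both poses the fingertip appears about 33 mm above the reported TCP (tip near z=0.067), with no sideways error. That fits the finger passing above the spoke with no force. The reported TCP is therefore too low along the tool axis. I'll back off over the spoke, lower by about 20 mm and check in the scene view.

Call:
{"api": "servo_tool", "payload": {
  "motion": [0, -0.012, 0, 0, 0, 0, -0.015, 0.02, 0, 0, 0, -0.015, 0.05, 0, 0, 0, -0.015, 0.08, 0, 0, 0, -0.015, 0.1, 0, 0, 0, -0.015, 0.1, 0, 0, 0, 0.005, 0.1, 0, 0, 0, 0.015, 0.1, 0, 0, 0, 0.015, 0.1, 0, 0]
}}

```text
time: 6.0
eef_pos: [0.4403, -0.0201, 0.0183]
eef_rot: [[-0.0, -1.0, 0.0], [-0.0, 0.0, 1.0], [-1.0, 0.0, -0.0]]
ft_force: [0.1, 0.2, 0.1]
width: 0.0004
```

Run:
```python
from h import *
i=grab('scene','scene3'); t=grab('top','top3'); P=robot.state()['eef_pos']; print(P,robot.state()['ft_force'])
def crop(im,x0,y0,w,h,f):
    o=cv2.resize(im['pixels'][y0:y0+h,x0:x0+w],None,fx=f,fy=f,interpolation=cv2.INTER_CUBIC)
    for z in(0,.02,.04,.06):
        q=(proj(im,P+[0,0,z])-[x0,y0]+.5)*f; cv2.circle(o,tuple(int(v) for v in q),3,(0,0,255),-1)
    return o
a=crop(i,215,120,100,100,4.); b=crop(t,190,140,100,100,4.)
cv2.imwrite('pics/z4.png',np.hstack([a,b]))
```

```text
[ 0.44025716 -0.02021837  0.01894628] [-0.13517389 -0.49146048 -0.15460912]
```

View pics/z4.png

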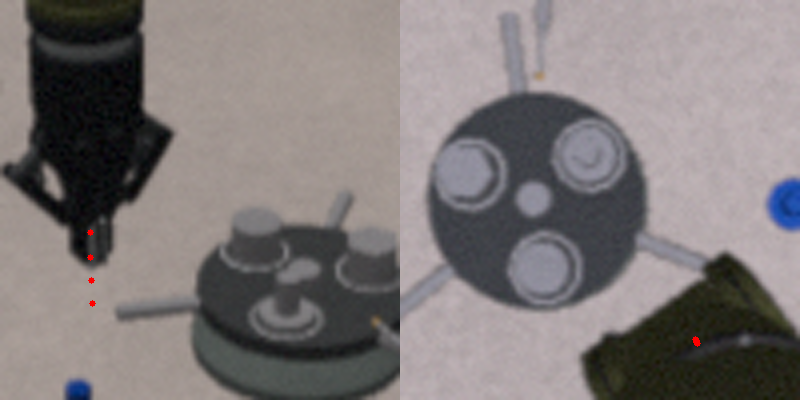

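The tip again sits about 34 mm above the reported TCP, so the real tip is near z=0.053. The top view shows the wrist horizontally where it should be and the table untouched. I'll lower another 18 mm (tip near 0.035), then push most of the way.

Call:
{"api": "servo_tool", "payload": {
  "motion": [0, 0.006, 0, 0, 0, 0, 0.012, 0, 0, 0, 0, 0.018, 0, 0, 0, 0, 0.018, 0, 0, 0]
}}

```text
time: 6.6
eef_pos: [0.4395, -0.0202, 0.0002]
eef_rot: [[-0.001, -1.0, 0.0], [-0.0, 0.0, 1.0], [-1.0, 0.001, -0.0]]
ft_force: [-0.3, 0.5, 0.9]
width: 0.0002
```

Call:
{"api": "servo_tool", "payload": {
  "motion": [0, 0, -0.015, 0, 0, 0, 0, -0.025, 0, 0, 0, 0, -0.032, 0, 0, 0, 0, -0.038, 0, 0, 0, 0, -0.044, 0, 0, 0, 0, -0.05, 0, 0, 0, 0, -0.05, 0, 0]
}}

```text
time: 7.48
eef_pos: [0.4905, -0.0201, 0.0008]
eef_rot: [[0.001, -1.0, 0.001], [0.001, 0.001, 1.0], [-1.0, -0.001, 0.001]]
ft_force: [-0.9, -0.7, -1.0]
width: -0.0001
```

```bash
cat >> m.py <<'E'
H0=np.array([.540,.087,.052])
def table(i,a0,w=9): return [[ang(i,H0,a,r,.047,w) for r in(.088,.1,.11,.12)] for a in a0]
E
python3 - <<'E'
from m import *
i=grab('top','top4'); print(hub(i)[0]); 
for t in(0,5,10,15,20): print(t,table(i,(126+t,),9))
p=grab('scene','scene4')
print(np.abs(i['pixels'].astype(int)-load('top3')['pixels'])[150:230,185:240].mean())
E
```

```text
[0.52699316 0.07478236 0.052     ]
0 [[np.float64(131.5), np.float64(132.1), np.float64(132.2), np.float64(131.8)]]
5 [[np.float64(132.1), np.float64(133.2), np.float64(133.1), np.float64(132.5)]]
10 [[np.float64(132.1), np.float64(133.2), np.float64(133.1), np.float64(132.5)]]
15 [[np.float64(134.1), np.float64(134.4), np.float64(134.1), np.float64(134.1)]]
20 [[np.float64(139.2), np.float64(137.3), np.float64(143.2), np.float64(140.3)]]
10.953333333333333
```

The push works: spoke l has gone from 126° to 132.7° (+7°). Continuing.

Call:
{"api": "servo_tool", "payload": {
  "motion": [0, 0, -0.007, 0, 0, 0, 0, -0.014, 0, 0, 0, 0, -0.021, 0, 0, 0, 0, -0.028, 0, 0, 0, 0, -0.035, 0, 0, 0, 0, -0.042, 0, 0, 0, 0, -0.049, 0, 0, 0, 0, -0.056, 0, 0, 0, 0, -0.062, 0, 0, 0, 0, -0.066, 0, 0, 0, 0, -0.066, 0, 0]
}}

```text
time: 8.95
eef_pos: [0.5567, -0.02, 0.0009]
eef_rot: [[0.002, -1.0, 0.0], [0.001, 0.0, 1.0], [-1.0, -0.002, 0.001]]
ft_force: [-0.7, -0.3, 0.5]
width: -0.0001
```

Run:
```python
from m import *
i=grab('top','top5'); p=grab('scene','scene5')
for a in(158,164,170,176): print(a,table(i,(a,),9))
a=i['pixels'][110:235,165:290]; b=p['pixels'][145:270,235:360]
c=np.hstack([a,b]); cv2.imwrite('pics/z5.png',cv2.resize(c,None,fx=3.2,fy=3.2,interpolation=cv2.INTER_CUBIC))
```

```text
158 [[np.float64(157.3), np.float64(157.3), np.float64(156.7), np.float64(156.4)]]
164 [[np.float64(162.3), np.float64(160.7), np.float64(160.7), np.float64(160.0)]]
170 [[np.float64(169.6), np.float64(171.5), np.float64(171.7), np.float64(171.0)]]
176 [[np.float64(179.3), np.float64(178.6), np.float64(178.1), np.float64(176.2)]]
```

View pics/z5.png

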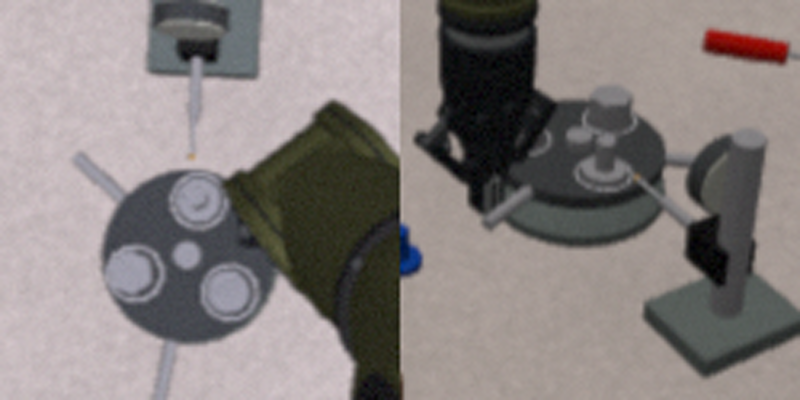

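The table has turned a lot. The pin piece is now at (200,198) in the crop, slightly right of the stylus line at (191,155). I'll fix the background level, which the arm polluted, and measure the remainder.

```bash
cat >> m.py <<'E'
BG=np.median(load('top0')['pixels'][130:240,180:300].reshape(-1,3),0)
from scipy.ndimage import gaussian_filter1d
def prof(i,a0,a1,rs=(.09,.1,.11,.12),z=.047,H=H0):
    A=np.arange(a0,a1,.25); d=np.mean([[np.abs(samp(i,[H[0]+r*np.cos(a),H[1]+r*np.sin(a),z])-BG).sum() for a in np.radians(A)] for r in rs],0)
    k=A[np.argmax(gaussian_filter1d(d,8))]; s=abs(A-k)<7; w=np.clip(d-.35*d[s].max(),0,None)*s; return (A*w).sum()/w.sum()
E
python3 - <<'E'
from m import *
i0,i=load('top0'),load('top5')
# hub check with clean top0: choose hub making the 3 spokes 120 apart
from scipy.optimize import least_squares
def res(q):
    H=np.array([q[0],q[1],0]); return np.array([prof(i0,a-12,a+12,H=H) for a in(-113,126)])-q[2]-[-120,120]
b=None
for hx in np.arange(.536,.546,.002):
  for hy in np.arange(.083,.092,.002):
    H=np.array([hx,hy,0]); v=np.array([prof(i0,-125,-101,rs=r,H=H)+120 for r in((.09,.1),(.11,.12))]+[prof(i0,114,138,rs=r,H=H)-120 for r in((.09,.1),(.11,.12))])
    if b is None or np.ptp(v)<b[0]: b=(np.ptp(v),hx,hy,v.round(1))
print(b)
print('0:',prof(i0,-125,-101),prof(i0,114,138)); print('5:',prof(i,150,190),prof(i,35,65))
for im in(i0,i):print('sty',prof(im,-11,3,rs=(.105,.115,.125),z=.07))
# pin top in top5: white blob centroid -> crop(200,198)
for u,v in((200,198),):
    P=ray(i,u/3.2+165-.5,v/3.2+110-.5,.088); d=P-H0; print('pin',P,np.degrees(np.arctan2(d[1],d[0])),np.hypot(d[0],d[1]))
T=ray(i,191/3.2+164.5,155/3.2+109.5,.068); d=T-H0; print('tip',T,np.degrees(np.arctan2(d[1],d[0])),np.hypot(d[0],d[1]))
E
```

```text
(np.float64(0.3906185775591666), np.float64(0.542), np.float64(0.083), array([5.8, 6.1, 5.8, 6.2]))
0: -112.37553831238928 126.35690443689636
5: 156.00278229557867 38.743233782626504
sty -4.124781320238411
sty 0.886522775631828
pin [0.586707   0.07358035 0.088     ] -16.030186386695163 0.04859661761907692
tip [0.62558322 0.08199304 0.068     ] -3.3482176108844532 0.0857295625708827
```

The estimates of the remaining turn disagree: about 12° from the pin position, about 17° from the spokes. I'll push 16 mm more (about 7-8°), back off, rise and move aside for an unobstructed measurement.

Call:
{"api": "servo_tool", "payload": {
  "motion": [0, 0, -0.006, 0, 0, 0, 0, -0.011, 0, 0, 0, 0, -0.016, 0, 0, 0, 0, -0.016, 0, 0, 0, 0, 0, 0, 0, 0, 0, 0.03, 0, 0, 0, 0, 0.05, 0, 0, 0, -0.03, 0.06, 0, 0, 0, -0.08, 0.06, 0, 0, 0, -0.13, 0.06, -0.03, 0, 0, -0.13, 0.06, -0.08, 0, 0, -0.13, 0.06, -0.13, 0, 0, -0.13, 0.06, -0.18, 0, 0, -0.13, 0.06, -0.22, 0, 0, -0.13, 0.06, -0.25, 0, 0, -0.13, 0.06, -0.25, 0]
}}

```text
time: 11.05
eef_pos: [0.4954, -0.274, 0.1306]
eef_rot: [[0.001, -1.0, 0.006], [-0.002, 0.006, 1.0], [-1.0, -0.001, -0.002]]
ft_force: [0.3, 0.6, 0.3]
width: 0.0
```

```bash
cat > fit.py <<'E'
from m import *
from scipy.optimize import minimize
# joint model: hub, phase per image; disc edge + spoke interior darkness contrast
def load_(f):
    i=load(f); i['L']=cv2.GaussianBlur(i['pixels'],(0,0),.6).astype(np.float32).mean(2); return i
def S(i,P):
    q=(np.asarray(i['R'])@P.T+np.asarray(i['t'])[:,None]); u=i['fx']*q[0]/q[2]+i['cx']; v=i['fy']*q[1]/q[2]+i['cy']
    return cv2.remap(i['L'],np.float32(u)[None],np.float32(v)[None],cv2.INTER_LINEAR)[0]
def line(H,a,r,off,z): # band points at angle a, offset off
    a=np.radians(a); return np.c_[H[0]+r*np.cos(a)-off*np.sin(a),H[1]+r*np.sin(a)+off*np.cos(a),np.full(len(r),z)]
r=np.arange(.084,.126,.003); cells=np.radians(np.arange(0,360,3))
def spoke(i,H,a): return np.mean([S(i,line(H,a,r,o,.050)).mean() for o in(-.004,0,.004)])-np.mean([S(i,line(H,a,r,o,.050)).mean() for o in(-.010,.010)])
def disc(i,H):
    c=lambda R:S(i,np.c_[H[0]+R*np.cos(cells),H[1]+R*np.sin(cells),np.full(len(cells),.052)])
    return c(.071).mean()-c(.083).mean()
def cost(i,H,ph,sp): return 2*disc(i,H)+sum(spoke(i,H,ph+120*k) for k in sp)
E
python3 - <<'E'
from fit import *
t=grab('top','top6'); p=grab('scene','scene6')
b=t['pixels'][105:240,165:300]; c=p['pixels'][145:280,225:360]
cv2.imwrite('pics/z6.png',cv2.resize(np.hstack([b,c]),None,fx=2.95,fy=2.95,interpolation=cv2.INTER_CUBIC))
i0,i6=load_('top0'),load_('top6')
f=lambda q:cost(i0,q[:2],q[2],(0,-1,1))+cost(i6,q[:2],q[3],(0,-1,1))
best=min((minimize(f,[.541,.086,6.5,a],method='Nelder-Mead',options=dict(initial_simplex=[[.541,.086,6.5,a],[.546,.086,6.5,a],[.541,.091,6.5,a],[.541,.086,9,a],[.541,.086,6.5,a+3]])) for a in range(34,58,4)),key=lambda m:m.fun)
print(best.x,best.fun); H=best.x
g=lambda a:np.mean([S(i0,line(H,a,np.arange(.09,.14,.004),o,.070)).mean() for o in(-.001,.001)])-np.mean([S(i0,line(H,a,np.arange(.09,.14,.004),o,.07)).mean() for o in(-.009,.009)])
A=np.arange(-9,2,.25); print('stylus',A[np.argmin([g(a) for a in A])],[(float(a),round(float(g(a)),1)) for a in A[::2]])
E
```

```text
[ 0.54019663  0.08689493  7.29383732 54.95653214] -457.6505126953125
stylus -4.5 [(-9.0, 8.9), (-8.5, 7.4), (-8.0, 4.9), (-7.5, 1.8), (-7.0, -2.2), (-6.5, -6.4), (-6.0, -10.5), (-5.5, -13.8), (-5.0, -16.0), (-4.5, -16.8), (-4.0, -16.2), (-3.5, -14.7), (-3.0, -11.8), (-2.5, -7.0), (-2.0, -1.6), (-1.5, 3.7), (-1.0, 8.6), (-0.5, 12.9), (0.0, 15.3), (0.5, 16.8), (1.0, 17.0), (1.5, 15.1)]
```

View pics/z6.png

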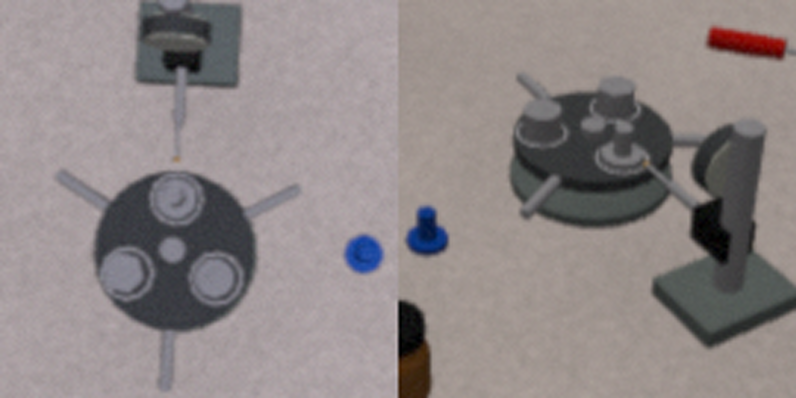

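Unobstructed view: the pin top is at (176,198), the stylus tip at (176,158) and the hub at (172,250). The joint model fit gives hub (0.5402, 0.0869), pin pocket at -5.0° and stylus at -4.5°. Next I'll check the pin itself and triangulate the button.

Run:
```python
from fit import *
i=load_('top6'); s6=load_('scene6'); H=np.array([.5402,.0869])
# pin: top disc bright r<.0085 at z=.088 vs pocket; foot disc r .019 at z .060
c=np.radians(np.arange(0,360,10))
def circ(im,x,y,R,z): return S(im,np.c_[x+R*np.cos(c),y+R*np.sin(c),np.full(36,z)])
for nm,R,z,w in(('foot+rim',.0215,.055,.005),):
    best=min(((circ(i,x,y,R+w,z).mean()-circ(i,x,y,R-w,z).mean(),x,y) for x in np.arange(.576,.6,.0005) for y in np.arange(.072,.095,.0005)))
    d=np.array(best[1:])-H; print(nm,best,np.degrees(np.arctan2(d[1],d[0])),np.hypot(*d))
P=ray(i,224.5,171.3,.088)[:2]-H; print('pin top by eye',np.degrees(np.arctan2(P[1],P[0])),np.hypot(*P))
T=ray(i,176/2.95+164.5,158/2.95+104.5,.068)[:2]-H; print('tip',np.degrees(np.arctan2(T[1],T[0])),np.hypot(*T))
# foot/pin checks in the scene view: predicted pixel of pin top vs aim top
for n,a in(('aim',-4.5),('pocket',-5.0)): print(n,(proj(s6,[H[0]+.048*np.cos(np.radians(a)),H[1]+.048*np.sin(np.radians(a)),.088])-[225,145]+.5)*2.95+[398,0])
# button
t0,s0=load('top0'),load('scene0')
x,y,w=345,190,55; a=cv2.resize(t0['pixels'][y:y+w,x:x+w],(400,400),interpolation=cv2.INTER_CUBIC)
x2,y2=120,205; b=cv2.resize(s0['pixels'][y2:y2+55,x2:x2+55],(400,400),interpolation=cv2.INTER_CUBIC)
cv2.imwrite('pics/z7.png',np.hstack([a,b]))
```

```text
foot+rim (np.float32(-37.323166), np.float64(0.5869999999999987), np.float64(0.0845)) -2.9356734464212515 0.04686149805543866
pin top by eye -8.100241253285915 0.04736481374586148
tip -3.248427889611614 0.08518886984635417
aim [621.13268603 127.66542401]
pocket [620.74751175 127.79509512]
```

View pics/z7.png

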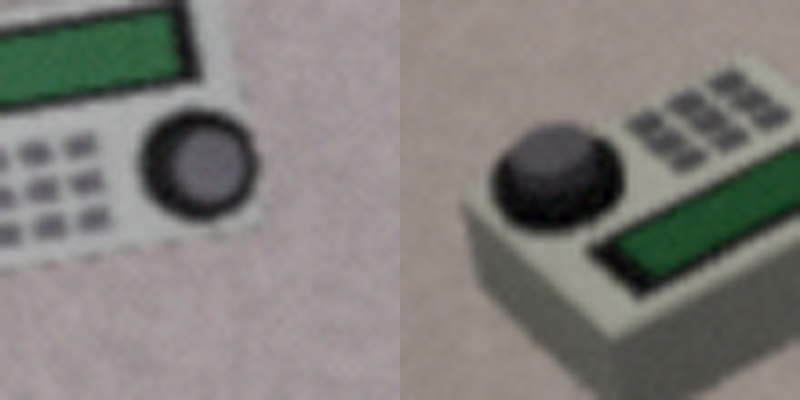

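Run:
```python
from fit import *
H=np.array([.5402,.0869]); c=np.radians(np.arange(0,360,10))
def circ(im,x,y,R,z): return S(im,np.c_[x+R*np.cos(c),y+R*np.sin(c),np.full(36,z)])
for nm,A in(('top0',-52.7),('top6',-5.0)):
    i=load_(nm); a0=np.radians(A)
    px,py=(proj(i,[H[0]+.048*np.cos(a0),H[1]+.048*np.sin(a0),.07])).astype(int); print(nm,px,py); print(i['pixels'].mean(2)[py-11:py+12,px-11:px+12].astype(int)) if nm=='top6' else 0
    X=[(H[0]+r*np.cos(a),H[1]+r*np.sin(a),np.degrees(a),r) for r in np.arange(.042,.055,.001) for a in a0+np.radians(np.arange(-8,8.1,.5))]
    for lab,R,z,w in(('rim out',.0225,.055,.003),('foot out',.019,.060,.0015),('pin top',.0085,.088,.002)):
        k=sorted([(float(circ(i,x,y,R-w,z).mean()-circ(i,x,y,R+w,z).mean()),round(float(a),1),round(float(r),3)) for x,y,a,r in X]); print(lab,'min',k[:3],'max',k[-3:])
i=load_('top6')
for lab,r,z in(('aim z.088',.048,.088),('aim z.060',.048,.06),('tip',.08,.068),('hub',0,.052)):
    a=np.radians(-4.5); print(lab,proj(i,[H[0]+r*np.cos(a),H[1]+r*np.sin(a),z]))
p,b=load('top6')['pixels'].astype(int),0; m=(p[...,2]-p[...,0]>35); ys,xs=np.nonzero(m[145:170,205:245]); print('orange tip px',xs.mean()+205 if len(xs) else None,ys.mean()+145 if len(ys) else None,len(xs))
```

```text
top0 236 178
rim out min [(-1.1078872680664062, -60.7, 0.054), (-0.332550048828125, -60.2, 0.054), (0.4442291259765625, -59.7, 0.054)] max [(27.077957153320312, -47.7, 0.044), (27.158241271972656, -47.2, 0.044), (27.233985900878906, -46.7, 0.044)]
foot out min [(3.9607086181640625, -44.7, 0.054), (4.47137451171875, -45.2, 0.054), (4.860931396484375, -60.7, 0.054)] max [(12.742103576660156, -45.2, 0.048), (12.838691711425781, -45.2, 0.049), (12.902671813964844, -44.7, 0.049)]
pin top min [(-6.0330047607421875, -57.2, 0.047), (-6.0228424072265625, -57.7, 0.047), (-5.893852233886719, -56.7, 0.047)] max [(6.656089782714844, -46.2, 0.053), (6.717628479003906, -47.2, 0.054), (6.7439422607421875, -46.7, 0.054)]
top6 224 171
[[168 169 164 164 160 162 162 161 166 161 158 161 159 161 166 164 162 161
  157 159 162 156 157]
 [164 160 162 162 166 161 158 163 162 165 163 162 163 162 162 163 162 159
  164 163 163 160 158]
 [159 163 163 161 160 157 154 154 150 144 152 150 152 151 148 150 159 162
  162 165 165 161 159]
 [164 158 153 150 141 124 113 103 105 109 110 113 119 111 112 114 127 137
  146 15
[... 2002 characters left out ...]
53, 0.5, 0.046), (27.191078186035156, 0.0, 0.045), (27.23638153076172, 0.5, 0.045)]
foot out min [(2.390411376953125, -13.0, 0.054), (2.6752090454101562, -12.5, 0.054), (2.7197723388671875, 3.0, 0.054)] max [(12.143798828125, 2.5, 0.047), (12.19488525390625, 3.0, 0.047), (12.268913269042969, 3.0, 0.048)]
pin top min [(-10.146636962890625, -9.5, 0.045), (-10.124427795410156, -10.0, 0.045), (-10.074455261230469, -10.0, 0.046)] max [(7.9486083984375, -5.5, 0.054), (7.959617614746094, 3.0, 0.046), (7.963829040527344, -6.0, 0.054)]
aim z.088 [223.39929512 170.97109387]
aim z.060 [224.35255596 171.96602506]
tip [224.73858535 159.98093174]
hub [223.64856665 189.59698229]
orange tip px 224.5 158.5 4
```

The pocket rim centre is at pixel (224.5, 172.1), exactly where the model puts the aim. The pin foot is at (224.0, 171.9) against the predicted (224.35, 172.0), so the piece is within about 1 mm of centre and the table needs no more pushing. Now the button.

Run:
```python
from h import *
t,s=load('top0'),load('scene0')
for z in(.05,.055,.06,.065,.07): print(z,ray(t,373.1,212.5,z).round(4),ray(s,140.4,225.1,z).round(4))
st=robot.state(); print(st['eef_pos'],st['ft_force'])
```

```text
0.05 [ 0.4659 -0.3221  0.05  ] [ 0.4493 -0.3111  0.05  ]
0.055 [ 0.466  -0.3205  0.055 ] [ 0.4556 -0.3129  0.055 ]
0.06 [ 0.4661 -0.319   0.06  ] [ 0.4619 -0.3147  0.06  ]
0.065 [ 0.4662 -0.3174  0.065 ] [ 0.4682 -0.3166  0.065 ]
0.07 [ 0.4664 -0.3158  0.07  ] [ 0.4745 -0.3184  0.07  ]
[ 0.49605662 -0.26964864  0.1308508 ] [-0.02531689  0.68767565  0.53406073]
```

The two rays meet at z=0.064, at (0.466, -0.3175); the height is plausible for a 45 mm unit plus housing. Allowing for the 34 mm offset, contact should come at a reported z of about 0.030. I'll hover above it and check in a picture.

Call:
{"api": "servo_tool", "payload": {
  "motion": [0, 0, 0.015, -0.024, 0, 0, 0, 0.03, -0.0475, 0, 0, 0.03, 0.03, -0.0475, 0, 0, 0.06, 0.03, -0.0475, 0, 0, 0.084, 0.03, -0.0475, 0, 0, 0.084, 0.03, -0.0475, 0, 0, 0.084, 0.03, -0.0475, 0]
}}

```text
time: 12.02
eef_pos: [0.4668, -0.3169, 0.0477]
eef_rot: [[0.002, -1.0, -0.001], [0.0, -0.001, 1.0], [-1.0, -0.002, 0.0]]
ft_force: [0.5, 0.7, -0.7]
width: 0.0002
```

Run:
```python
from h import *
i=grab('scene','scene8'); P=robot.state()['eef_pos']; print(P,robot.state()['ft_force'])
x0,y0,f=95,165,6
o=cv2.resize(i['pixels'][y0:y0+95,x0:x0+110],None,fx=f,fy=f,interpolation=cv2.INTER_CUBIC)
for X,c in((P+[0,0,.034],(0,0,255)),(np.array([.466,-.3175,.064]),(0,255,0))):
    q=(proj(i,X)-[x0,y0]+.5)*f; cv2.circle(o,tuple(int(v) for v in q),4,c,-1)
cv2.imwrite('pics/z8.png',o)
```

```text
[ 0.46691801 -0.31726885  0.04795979] [-0.27183415 -0.06353383  0.54896238]
```

View pics/z8.png

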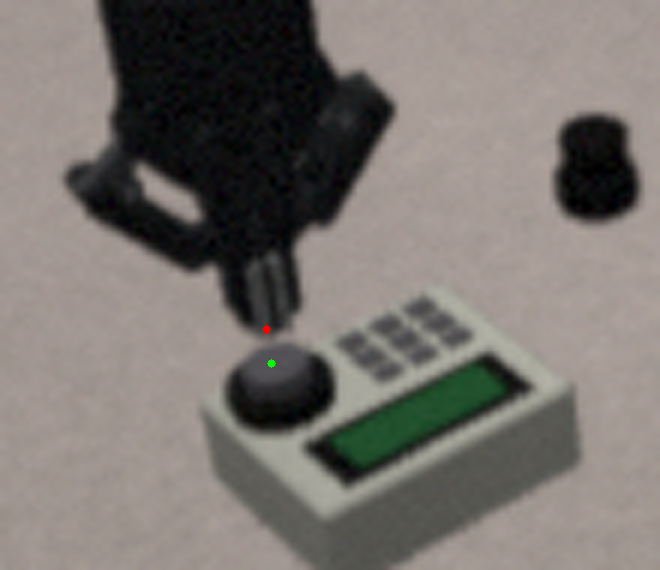

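The tip (red, at (266,329)) is right above the button (green, at (271,363)), about 18 mm up. I'll go down slowly and watch the force.

Call:
{"api": "servo_tool", "payload": {
  "motion": [0, 0.005, 0, 0, 0, 0, 0.01, 0, 0, 0, 0, 0.014, 0, 0, 0, 0, 0.017, 0, 0, 0, 0, 0.019, 0, 0, 0, 0, 0.019, 0, 0, 0]
}}

```text
time: 12.82
eef_pos: [0.4655, -0.3177, 0.0278]
eef_rot: [[-0.0, -1.0, 0.0], [0.0, 0.0, 1.0], [-1.0, 0.0, 0.0]]
ft_force: [-0.0, -0.5, 3.3]
width: 0.0002
```

Call:
{"api": "servo_tool", "payload": {
  "motion": [0, 0.001, 0, 0, 0, 0, 0.002, 0, 0, 0, 0, 0.002, 0, 0, 0]
}}

```text
time: 13.2
eef_pos: [0.4655, -0.3177, 0.0258]
eef_rot: [[-0.0, -1.0, 0.0], [0.0, 0.0, 1.0], [-1.0, 0.0, 0.0]]
ft_force: [-1.9, -0.0, 3.0]
width: 0.0001
```

Call:
{"api": "servo_tool", "payload": {
  "motion": [0, 0.001, 0, 0, 0, 0, 0.002, 0, 0, 0, 0, 0.002, 0, 0, 0]
}}

```text
time: 13.58
eef_pos: [0.4656, -0.3178, 0.0254]
eef_rot: [[-0.0, -1.0, 0.0], [-0.001, 0.0, 1.0], [-1.0, 0.0, -0.001]]
ft_force: [-4.2, 1.7, 18.1]
width: 0.0
```

The force rose to 18 N at a hard stop, at reported z=0.0254, about 6 mm below the expected contact height. That means fully down. Releasing and moving clear.

Call:
{"api": "servo_tool", "payload": {
  "motion": [0, 0, 0, 0, 0, 0, -0.006, 0, 0, 0, 0, -0.015, 0, 0, 0, 0, -0.04, 0, 0, 0, 0, -0.08, 0, 0, 0, 0, -0.12, 0, 0, 0, 0, -0.12, 0, 0, 0, 0, -0.12, 0, 0, 0]
}}

```text
time: 14.58
eef_pos: [0.4652, -0.3177, 0.1433]
eef_rot: [[-0.001, -1.0, 0.0], [0.0, 0.0, 1.0], [-1.0, 0.001, 0.0]]
ft_force: [0.4, 0.1, -0.6]
width: 0.0005
```

Run:
```python
from fit import *
grab('top','top9'); s=grab('scene','scene9'); i=load_('top9'); H=[.5402,.0869]
A=np.arange(48,62,.25); print('phase',A[np.argmin([sum(spoke(i,H,a+k) for k in(0,120,-120)) for a in A])])
for r in('6',):
    p,q=load('top'+r)['pixels'].astype(int),i['pixels'].astype(int); print('turntable region diff',np.abs(p-q)[155:225,190:260].mean(), np.abs(p-q)[155:225,190:260].max())
print(robot.state()['eef_pos'],robot.state()['ft_force'])
o=np.vstack([np.hstack([i['pixels'][150:260,130:400]]),s['pixels'][150:260,80:350]]); cv2.imwrite('pics/z9.png',cv2.resize(o,None,fx=2.7,fy=2.7,interpolation=cv2.INTER_CUBIC))
```

```text
phase 55.0
turntable region diff 3.4962585034013607 15
[ 0.46472894 -0.31736187  0.14251829] [-4.53379246e-04  7.51913335e-01  9.07184934e-01]
```

View pics/z9.png

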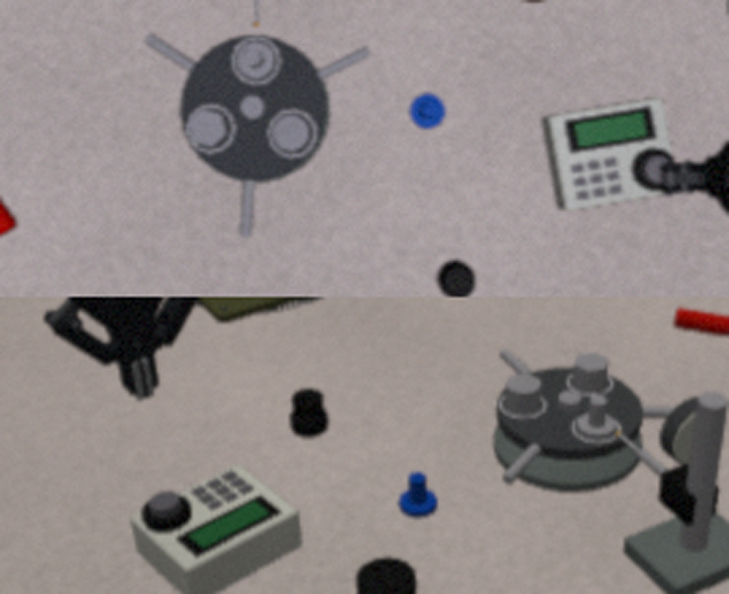

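The table is unchanged (phase 55.0°), with the pin at (256,60) in front of the stylus tip at (256,22). The button is up again, the hand is clear, and the loupe and blue piece haven't moved. Handing in.

```bash
python3 -c "
from cell import robot
print(robot.hand_in())"
```

```text
the job is handed in; nothing more can be done
None
```

The pin-shaped test piece is centred in front of the stylus, and the button has been pressed once and released. I handed the job in at about 15 s of the 64 s allowed.

- **Turntable:** I pushed one spoke about 48° counter-clockwise with the shut fingertips. The spoke fit then put the pin's pocket at -5.0° and the stylus at -4.5°. The pin's foot measured within about 1 mm of the aim point in the top view, and the scene view agreed.
- **Button:** I pressed it after the table was in place, down to a hard stop at 18 N, then let go. The button's travel could not be read directly. Full travel is judged from that stop and from its depth, about 6 mm below where contact was expected.
- **Last check:** The table had not moved since the push, the button was back up, and the hand was clear with about zero force. In the last pictures nothing looked moved. The cup, jar and weight were mostly outside the crops I viewed, but the arm never went near them at low height.

**Disagreements:**
- The fingertip really sat about 34 mm higher than the reported tool position. Because of that, my first push passed above the spoke without touching anything. I found the offset in the scene pictures and corrected for it.
- Some rougher estimates of the pin's bearing were spread from -3° to -8°. I trusted the spoke fit and the measured rim and foot centres instead.

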